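# Two reject buckles through the flap of the reject box

## Task

Two faulty buckles lie on the shelf in front of the reject box's hanging flap. With the fingertips, push one buckle along the shelf, in under the flap, until it goes over the sill and down into the bin behind; draw back so that the flap swings shut, then do the same with the other. Push only, one buckle at a time: do not lift a buckle off the shelf, and leave the good buckles, the tape measure and the marker round the box where they are.

Things in the scene. Friction and masses are not known exactly. Their poses are not given: they have to be found in the camera images.
- reject_box: grey sheet-steel reject box fixed to the table, 242 mm long (x), 190 mm wide (y). Origin: at table level below the middle of the flap's hinge. Its x axis points from the shelf through the flap into the bin, roughly to the robot's left (+y of the world, turned up to 0.6 rad either way), z up. The only way into the bin is under the flap. Box coordinates in these texts are in this frame
- flap (a joint): aluminium gravity flap, 176 mm wide, 40 mm high, 2 mm thick, 20 g; its lower edge hangs 2 mm above the shelf. 0 = hanging shut; grows as the lower edge swings into the bin, stop at 1.25 rad. Opens inward only, falls shut by its own weight. A buckle pushed against it lifts it to about 0.7 rad and it rests on the buckle until that is over the sill
- reject_1: faulty side-release buckle, 62 x 43 x 11 mm (10 mm thick body), about 12 g, lying flat on the half of the shelf nearer to the robot (+y of the box), turned any way. Origin: centre of its underside, x along its 62 mm length, z up. Once its middle is past the sill it tips and slides down into the bin
- reject_2: the other faulty buckle, same size and make, lying flat on the half of the shelf farther from the robot (-y of the box), turned any way. Origin and axes as for reject_1
- good_buckle_1: good buckle of the same size lying on the table in front of the box's shelf; to be left alone. Origin: centre of its underside
- good_buckle_2: second good buckle on the table in front of the box's shelf; to be left alone. Origin: centre of its underside
- tape_measure: tape measure case, 69 x 68 x 31 mm, on the table between box and robot; to be left alone. Origin: centre of its underside
- marker: marker pen, 137 mm long, 17 mm thick, on the table behind the bin; to be left alone. Origin: centre of its underside
- shelf_mid (a point): point on top of the flat, slippery steel shelf, at box x = -60 mm, y = 0, z = 85 mm. The shelf runs at that height from its open front edge, x = -123 mm, to the sill at x = +4 mm, where the slide into the bin begins. Side fences, 14 mm higher than the shelf, with inner faces at y = +/-92 mm; they end in the cheeks that carry the flap (x = -10 to +16 mm, up to z = 133 mm)
- flap_hinge (a point): middle of the flap's hinge, box x = 0, y = 0, z = 127 mm. Hinge knuckles of 3.4 mm radius and, over them, a lip from x = -4 to +10 mm with its top at z = 134 mm; what goes in under the flap has to pass below z = 123 mm
- slide_mid (a point): middle of the slippery steel slide in the bin, box x = 48 mm, y = 0, z = 46 mm. The slide falls at 40 degrees from the sill (x = 4 mm, z = 83 mm) to the bin's floor (x = 92 mm, z = 11 mm), 184 mm wide; the back wall is at x = 112 mm. Over it a clear hood slopes from z = 130 mm at the flap to 104 mm at the back

How it is judged (in metres and radians):
On the way:
1. one buckle has gone down into the bin and the flap has swung shut, with the other buckle still on the shelf (value of joint flap below 0.1 rad and ((height (world z) of reject_1 below 0.076 m and x of reject_1 in the frame of reject_box above 0 m and height (world z) of reject_2 above 0.08 m and x of reject_2 in the frame of reject_box below 0 m) or (height (world z) of reject_2 below 0.076 m and x of reject_2 in the frame of reject_box above 0 m and height (world z) of reject_1 above 0.08 m and x of reject_1 in the frame of reject_box below 0 m))), for 0.2 s.
At the end, for the whole second after the job is handed in: both faulty buckles lie at rest in the bin behind the flap (their origins at least 9 mm below the shelf, inside the bin's walls) and the flap hangs shut (within 0.06 rad) (value of joint flap below 0.06 rad and height (world z) of each of reject_1, reject_2 below 0.076 m and x of reject_1 in the frame of reject_box between 0 and 0.115 m and x of reject_2 in the frame of reject_box between 0 and 0.115 m and y of reject_1 in the frame of reject_box between -0.095 and 0.095 m and y of reject_2 in the frame of reject_box between -0.095 and 0.095 m and linear speed of each of reject_1, reject_2 below 0.03 m/s); the robot touches nothing.
It fails at once if a faulty buckle was lifted more than 25 mm off the shelf (height (world z) of any of reject_1, reject_2 above 0.11 m).
It fails at once if a faulty buckle was knocked off the shelf onto the table ((height (world z) of reject_1 below 0.07 m and x of reject_1 in the frame of reject_box below 0 m) or (height (world z) of reject_2 below 0.07 m and x of reject_2 in the frame of reject_box below 0 m)).
It fails at once if a good buckle, the tape measure or the marker was moved more than 15 mm (distance of any of good_buckle_1, good_buckle_2, tape_measure, marker from where it was at the start of the episode above 0.015 m).
It also fails if it takes over 48 s, if anything falls off the work surface, if the arm or the gripper's body presses on something with over 40 N, if the wrist force passes 120 N, or if a joint passes its speed limit or range.

## Robot

A 7-joint arm with a two-finger parallel gripper is mounted at the origin on a cart in front of the work surface, level with it; the furniture and walls round the work are solid. World frame = base frame: x ahead of the robot, y to its left, z up, the work surface at z = 0. Lengths are in mm, angles in rad, forces in N, time in s.
With the tool pointing down it reaches from about 400 to 850 mm from the base axis. Payload 4.5 kg.
Tool frame: the origin (TCP) lies between the finger pads; the fingertips stand 8 mm ahead of it and the grasp point (between the pads) lies 11 mm behind it; z points along the fingers, y is the direction in which the jaws open and shut (so a half turn about z gives the same grasp; the last joint's range is limited). The gripper opens to 85 mm and grips with 20 to 120 N. Pads are 22 mm wide; open, the fingers measure 114 mm over their backs; the gripper's body (76 mm by 85 mm) begins 54 mm behind the grasp point. The pads swing forward as they close: fully open they stand 13 mm farther back than shut.
Start: joints at [1.177, 0.689, -0.195, 1.565, 0.157, 0.902, -0.215], TCP at [259.324, -568.686, 239.317] pointing down, gripper open.
Joint ranges: [-3.01, 3.01], [-0.46, 2.08], [-1.47, 1.51], [0.13, 2.56], [-1, 4.14], [0.04, 2.09], [-2.66, 2.66]. Speed limits (rad/s): [2.57, 2.57, 3.14, 3.14, 3.14, 3.14, 3.14].

## Interface

Orientations are given as [roll, pitch, yaw] about the fixed x, y, z axes, in that order (R = Rz(yaw) Ry(pitch) Rx(roll)).
In Python, from plant import state, get_image, hand_in gives the robot as it stands. The module is installed in compiled form; this text tells all that it offers.
- The arm moves only by the shell command python3 -m pendant 'ROWS' [FORCE]. ROWS is JSON, one flat list of numbers, 5 for each row, row after row: the shift along the tool's x, y, z in mm, then the turn about the tool's z in degrees, then the finger opening in mm, from 0 to 85.4. In form: [x, y, z, spin, grip, x, y, z, spin, grip, ...]. A call has 1 to 10 rows; each row is the pose to reach, as a shift and turn from the pose measured when the call began, along the tool's axes at that moment; what a row does not reach only later rows make up. A row lasts 1/12 s, in which the tool goes at most 41.7 mm and 7.16 degrees, less where a joint would pass 70% of its speed; a pose out of reach is approached as far as the arm can. A call with a gripper value outside its range is refused whole. The fingers move at their own pace and stop on an object; FORCE is the grip in N (left out, the last holds). Time passes only in rows, so rows that repeat a pose let the fingers close. It gives the time, the measured TCP pose, the force and the opening at its end, in the units of the state.
- state(): the state, without advancing time (a new reading comes with each control period).
- get_image(name): name is "side" or "top"; returns a dict with "frame" (420x560x3 uint8, red, green, blue), "fx", "fy", "cx", "cy" (pixels), "R" (3x3) and "t" (3): a world point X has camera coordinates R X + t. Camera axes: x right, y down, z forward; pixel columns grow to the right and rows downward; lengths in mm; the calibration is good to about 2 mm. A picture is of the moment at which its call begins. There is no depth.
- hand_in(): hands the job in, once; it reports no verdict.
The state is a dict: "time": time; "joint_pos": joint angles; "qd": joint speeds; "effort": joint torques, N m; "eef_pos": TCP position; "orientation": TCP orientation; "wrist_force": force on the tool from outside, world axes, zero at the start; "ft_torque": the same for the moment, N m; "width": opening from 0.0 (shut) to 1.0 (fully open).
Only numpy, scipy, OpenCV 4.12 (cv2) and the standard library are available. Lean on these libraries where they do the work, as an engineer would, in place of code of your own. Each camera call takes 0.05 s, during which the arm holds its last target.

## Working session

There is one attempt and no reset: what is moved stays moved. The work goes in short steps, Python scripts to look and compute and a shell command to move; the robot and the scene stay as the last step left them, time stands still between calls to the robot, and variables do not carry over. Pictures are saved under pics/ and viewed, and the job is handed in when it is done.

```bash
mkdir -p pics; python3 - <<'E'
from plant import state,get_image
import cv2,numpy as np
s=state();print(s)
for n in("side","top"):
    d=get_image(n);cv2.imwrite(f"pics/{n}0.png",d["frame"][:,:,::-1]);print(n,d["fx"],d["fy"],d["cx"],d["cy"],np.array(d["R"]).tolist(),d["t"])
E
```

```text
{'time': 0.0, 'joint_pos': array([ 1.17680202,  0.68999578, -0.19446751,  1.56638715,  0.15731901,
        0.90251531, -0.21508592]), 'qd': array([-0.0005958 , -0.0005237 , -0.00234091,  0.00018714,  0.00088156,
        0.00064052,  0.00044313]), 'effort': array([-7.78338399e-04, -5.39601982e+01, -1.26684722e+00, -1.58540976e+01,
        8.98920523e-03,  9.48887406e-03, -3.24725352e-05]), 'eef_pos': array([ 258.94075914, -568.10903686,  238.4640287 ]), 'orientation': array([-3.13968688e+00,  1.86093099e-04,  4.27874197e-01]), 'wrist_force': array([-0.71352479,  0.62995433,  0.36985724]), 'ft_torque': array([ 0.00462547, -0.04877417, -0.02378527]), 'width': 1.0009882441440314}
side 504.22059938894705 504.22059938894705 291.8750541604853 213.64917886745434 [[-0.9976877707133041, -0.06641262247457835, 0.014438689177579936], [-0.047216001548026736, 0.5244838944936411, -0.8501101655753798], [0.04888518555691865, -0.8488262531241786, -0.5264069059579608]] [ 534.00049337   57.70382684 1072.17655129]
top 383.1651065201368 383.1651065201368 277.7526427221475 216.09656861265148 [[0.0025607131972771916, -0.9999961455512525, -0.001073140512683971], [-0.9914472836555901, -0.0023987918508821347, -0.13048574454555778], [0.13048266735422648, 0.0013980988143956225, -0.9914496047907991]] [105.5024391  556.28994373 871.4663272 ]
```

View pics/side0.png

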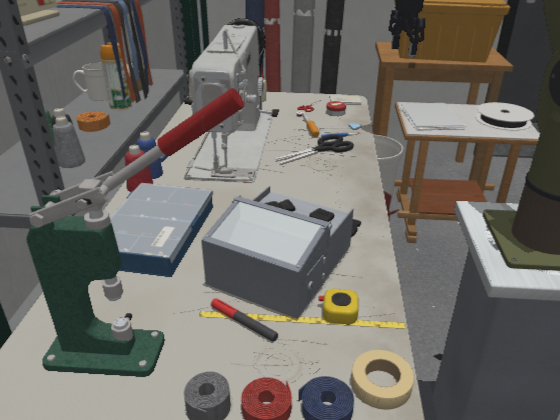

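View pics/top0.png

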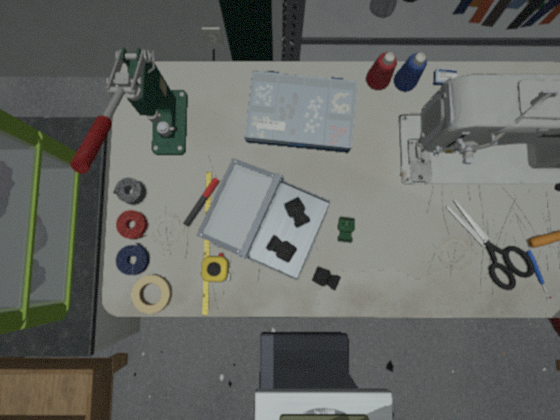

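```bash
python3 - <<'E'
import cv2
a=cv2.imread("pics/top0.png")[150:300,190:365]
cv2.imwrite("pics/top0c.png",cv2.resize(a,None,fx=4.5,fy=4,interpolation=cv2.INTER_CUBIC) if 0 else cv2.resize(a,None,fx=4,fy=4,interpolation=cv2.INTER_CUBIC))
E
```

```text
(no output)
```

View pics/top0c.png

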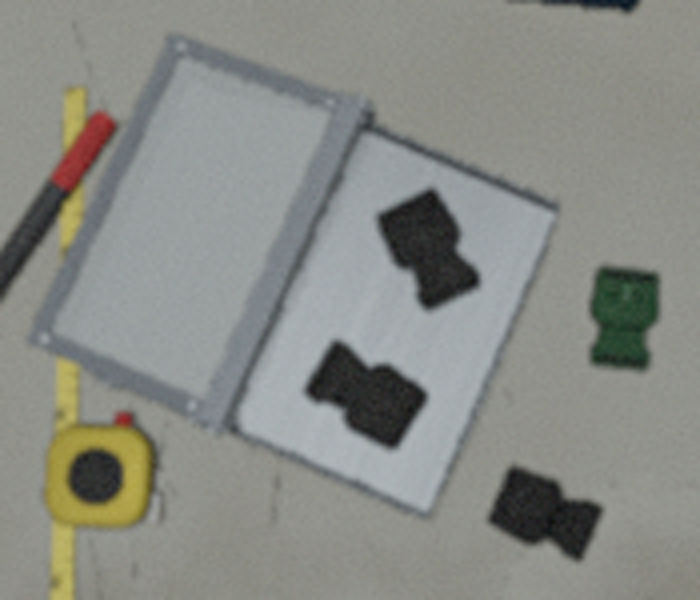

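```bash
cat > h.py <<'E'
import numpy as np
from scipy.optimize import least_squares
TOP=dict(f=383.1651065201368,c=(277.7526427221475,216.09656861265148),R=np.array([[0.0025607131972771916, -0.9999961455512525, -0.001073140512683971], [-0.9914472836555901, -0.0023987918508821347, -0.13048574454555778], [0.13048266735422648, 0.0013980988143956225, -0.9914496047907991]]),t=np.array([105.5024391,556.28994373,871.4663272]))
SIDE=dict(f=504.22059938894705,c=(291.8750541604853,213.64917886745434),R=np.array([[-0.9976877707133041, -0.06641262247457835, 0.014438689177579936], [-0.047216001548026736, 0.5244838944936411, -0.8501101655753798], [0.04888518555691865, -0.8488262531241786, -0.5264069059579608]]),t=np.array([534.00049337,57.70382684,1072.17655129]))
def proj(C,X):
    p=np.atleast_2d(X)@C['R'].T+C['t'];return p[:,:2]/p[:,2:]*C['f']+np.array(C['c'])
def ray(C,uv,z):
    d=C['R'].T@np.array([(uv[0]-C['c'][0])/C['f'],(uv[1]-C['c'][1])/C['f'],1]);o=-C['R'].T@C['t']
    return o+d*(z-o[2])/d[2]
def box2w(P,b):
    P=np.atleast_2d(P).astype(float);c,s=np.cos(P_y:=b[2]),np.sin(b[2])
    return np.c_[b[0]+c*P[:,0]-s*P[:,1],b[1]+s*P[:,0]+c*P[:,1],P[:,2]]
def w2box(X,b):
    X=np.atleast_2d(X);c,s=np.cos(b[2]),np.sin(b[2]);d=X[:,:2]-np.array(b[:2])
    return np.c_[c*d[:,0]+s*d[:,1],-s*d[:,0]+c*d[:,1]]
def crop(u,v):return (190+u/4,150+v/4)
E
python3 - <<'E'
from h import *
for n,(u,v),z in [("frT",(557,207),99),("frB",(431,514),99),("bkT",(172,37),104),("bkB",(32,340),104),("lipT",(372,105),133),("lipB",(218,432),133)]:
    print(n,ray(TOP,crop(u,v),z).round(1))
# yaw: box x -> left; +y of box nearer robot (world -x): x dir ~ +y world
P=np.array([[-123,-95,99],[-123,95,99],[119,-95,104],[119,95,104]]);uv=np.array([crop(*p) for p in[(557,207),(431,514),(172,37),(32,340)]])
r=least_squares(lambda b:(proj(TOP,box2w(P,b))-uv).ravel(),[500,50,1.57]);b=r.x;print(b,r.fun)
np.save("box.npy",b)
C=lambda p:w2box(ray(TOP,crop(*p),90),b).round(1)
for n,p in dict(R2c=[(435,188),(378,216),(408,268),(458,240),(480,280),(430,310),(415,270)],R1=[(340,340),(306,390),(336,405),(392,448),(428,400),(385,362)]).items():
    print(n,[C(q)[0].tolist() for q in p])
for n,q,z in [("good1",(625,318),5),("good2",(546,512),5),("tape",(98,475),31)]: X=ray(TOP,crop(*q),z);print(n,X,w2box(X,b))
E
```

```text
frT [580.1  -7.2  99. ]
frB [412.   63.3  99. ]
bkT [675.1 207.2 104. ]
bkB [505.2 280.4 104. ]
lipT [629.6  95.7 133. ]
lipB [455.  175.9 133. ]
[544.14162072 137.7370226    1.16327433] [ 2.51827437 -1.09471632  0.38771182  1.8115885  -0.93594681 -1.48978854
 -1.95623523  0.50093846]
R2c [[-52.4, -75.1], [-29.4, -47.8], [-56.4, -27.5], [-75.8, -53.1], [-95.8, -37.3], [-76.9, -10.8], [-60.4, -28.0]]
R1 [[-37.7, 24.4], [-31.6, 57.2], [-50.0, 58.2], [-87.6, 67.5], [-95.4, 35.5], [-65.4, 25.7]]
good1 [527.57817694 -60.34681149   5.        ] [[-188.42658987  -63.30065741]]
good2 [410.53046411 -10.50456384   5.        ] [[-189.05629602   63.91577314]]
tape [432.00280263 254.72789901  31.        ] [[ 62.96540597 149.32292972]]
```

```bash
python3 - <<'E'
from h import *
import cv2
b=np.load("box.npy")
a=cv2.imread("pics/top0.png");s=cv2.imread("pics/side0.png")
P=[[-123,-92,85],[-123,92,85],[-4,-92,85],[-4,92,85],[-4,-92,134],[-4,92,134],[10,-92,134],[10,92,134],[119,-95,104],[119,95,104],[119,-95,0],[119,95,0],[-123,95,0],[-123,95,99]]
a=cv2.resize(a[150:300,190:365],None,fx=4,fy=4);s=cv2.resize(s[170:320,190:370],None,fx=4,fy=4)
for p in box2w(P,b):
    u=proj(TOP,p)[0];cv2.circle(a,tuple(int(x) for x in (u-[190,150])*4),3,(0,0,255),-1)
    u=proj(SIDE,p)[0];cv2.circle(s,tuple(int(x) for x in (u-[190,170])*4),3,(0,0,255),-1)
cv2.imwrite("pics/ov_t.png",a);cv2.imwrite("pics/ov_s.png",s)
E
```

```text
(no output)
```

View pics/ov_t.png

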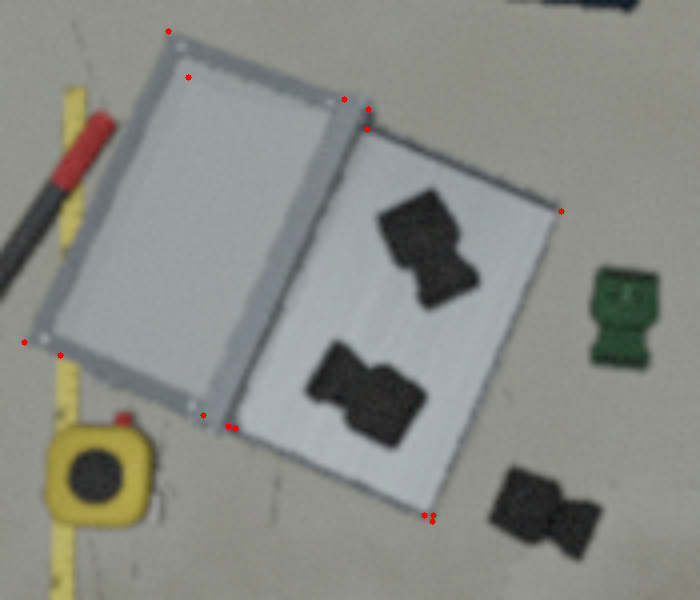

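View pics/ov_s.png

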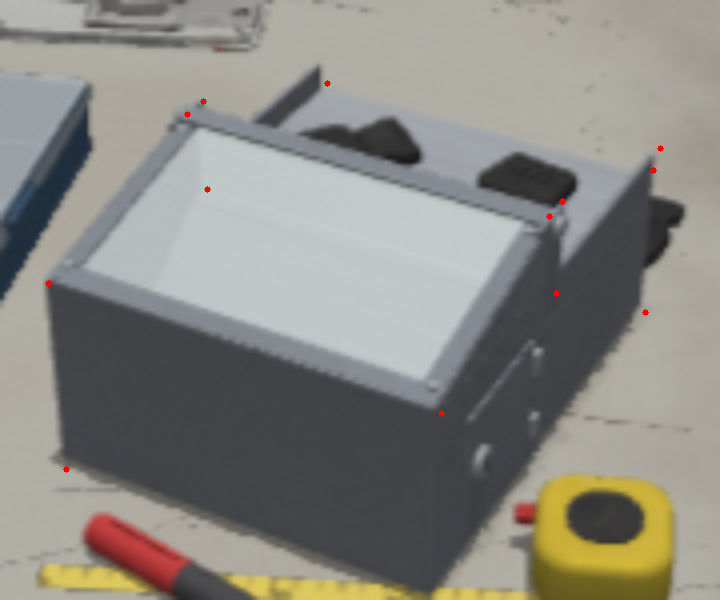

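```bash
python3 - <<'E'
from h import *
t=[((-123,-95,99),(557,207)),((-123,95,99),(431,514)),((None,-95,104),(172,37)),((None,95,104),(32,340)),((-4,-95,133),(372,107)),((-123,-92,85),(556,212))]
s=[((-123,95,99),(655,158)),((-123,-95,99),(320,66)),((None,-95,104),(48,280)),((None,95,104),(441,408)),((None,-95,0),(62,460)),((None,95,0),(428,590))]
def f(q):
    r=[]
    for L,C,o,d in((t,TOP,(190,150),q[4:6]),(s,SIDE,(190,170),q[6:8])):
        for P,u in L:
            P=[q[3] if P[0] is None else P[0],*P[1:]]
            r+=list(proj(C,box2w(P,q))[0]+d-np.array(o)-np.array(u)/4)
    r+=list(q[4:8]/1.)
    return np.array(r)
r=least_squares(f,[544,138,1.163,115,0,0,0,0]);print(r.x.round(3));print(r.fun.round(2))
np.save("box.npy",r.x[:3]);b=r.x[:3];off=r.x[4:6]
C=lambda p:w2box(ray(TOP,np.array(crop(*p))-off,91),b).round(0)[0].tolist()
for n,p in dict(R2=[(435,188),(378,216),(408,268),(458,240),(480,280),(430,310)],R1=[(340,340),(306,390),(336,405),(392,448),(428,400),(385,362)]).items(): print(n,[C(q) for q in p])
E
```

```text
[ 5.47019e+02  1.39142e+02  1.15500e+00  1.11878e+02 -5.12000e-01
  7.71000e-01 -4.61000e-01  4.25000e-01]
[ 1.51 -1.04 -1.31  1.53  1.35 -0.97 -0.26  0.71 -1.15 -0.98  0.38 -0.02
 -0.06 -1.43 -0.81 -1.1   0.11 -0.81 -0.84 -0.13  1.04  0.5   1.02  2.56
 -0.51  0.77 -0.46  0.42]
R2 [[-55.0, -75.0], [-32.0, -48.0], [-59.0, -28.0], [-78.0, -54.0], [-98.0, -38.0], [-80.0, -11.0]]
R1 [[-41.0, 24.0], [-35.0, 57.0], [-53.0, 58.0], [-91.0, 67.0], [-98.0, 35.0], [-68.0, 25.0]]
```

```bash
cat > go.py <<'E'
import sys
from h import *
from plant import state
from scipy.spatial.transform import Rotation as Ro
b=np.load("box.npy")
s=state();R=Ro.from_euler('xyz',s["orientation"]).as_matrix()
p=s["eef_pos"];print("t",s["time"],"box now",w2box(p,b).round(1)[0],"z",p[2].round(1),"yaw",s["orientation"].round(3),"F",s["wrist_force"].round(1),"w",round(s["width"],3))
for a in sys.argv[1:]:
    x,y,z=map(float,a.split(','))
    W=box2w([x,y,z],b)[0];print(a,"world",W.round(0),"shift",(R.T@(W-p)).round(1),"spin",np.degrees(s["orientation"][2]-b[2]).round(1))
E
python3 go.py -150,48,238 -125,48,160 -125,48,97
```

```text
t 0.1 box now [-763.4  -22.4] z 238.6 yaw [-3.14   0.     0.428] F [-0.3  0.9 -0.5] w 1.001
-150,48,238 world [442.  21. 238.] shift [ 411.6 -460.2    1.3] spin -41.7
-125,48,160 world [453.  44. 160.] shift [ 430.3 -476.7   79.3] spin -41.7
-125,48,97 world [453.  44.  97.] shift [ 430.3 -476.6  142.3] spin -41.7
```

```bash
python3 -m pendant '[22,-25,0,-4,0, 47,-53,0,-8,0, 73,-82,0,-12,0, 99,-111,0,-16,0, 125,-140,0,-20,0, 151,-169,0,-24,0, 177,-198,0,-28,0, 203,-227,0,-32,0, 229,-256,0,-37,0, 255,-285,0,-41.7,0]' 20; python3 go.py -150,48,238 -125,48,160 -125,48,97
```

```text
time: 0.93
eef_pos: [372.7, -201.3, 239.0]
orientation: [-3.14, -0.001, 1.16]
wrist_force: [1.3, 0.0, 1.0]
width: -0.002
t 0.9333 box now [-381.8   21.9] z 239.0 yaw [-3.14e+00 -1.00e-03  1.16e+00] F [1.3 0.  1. ] w -0.002
-150,48,238 world [442.  21. 238.] shift [232.  -25.    1.2] spin 0.3
-125,48,160 world [453.  44. 160.] shift [256.9 -24.8  79.2] spin 0.3
-125,48,97 world [453.  44.  97.] shift [256.8 -24.7 142.2] spin 0.3
```

```bash
python3 -m pendant '[35,-4,0,0,0, 70,-8,0,0,0, 110,-12,0,0,0, 150,-16,0,0,0, 190,-20,0,0,0, 225,-24,10,0,0, 250,-25,35,0,0, 254,-25,65,0,0, 254,-25,90,0,0, 254,-25,100,0,0]'; python3 go.py -125,48,100  -125,48,97;python3 - <<'E'
from plant import get_image
import cv2
a=get_image("top")["frame"][:,:,::-1][140:300,190:390];s=get_image("side")["frame"][:,:,::-1][140:290,190:390]
cv2.imwrite("pics/t1.png",cv2.resize(a,None,fx=3.5,fy=3.5));cv2.imwrite("pics/s1.png",cv2.resize(s,None,fx=4,fy=4,interpolation=cv2.INTER_CUBIC))
E
```

```text
time: 1.77
eef_pos: [449.7, 42.4, 136.5]
orientation: [-3.136, 0.001, 1.162]
wrist_force: [0.1, -0.2, -0.6]
width: 0.0
t 1.7667 box now [-127.8   49.9] z 136.5 yaw [-3.136e+00  1.000e-03  1.162e+00] F [ 0.1 -0.2 -0.6] w 0.0
-125,48,100 world [453.  44. 100.] shift [ 2.8  2.1 36.5] spin 0.4
-125,48,97 world [453.  44.  97.] shift [ 2.8  2.1 39.5] spin 0.4
```

View pics/t1.png

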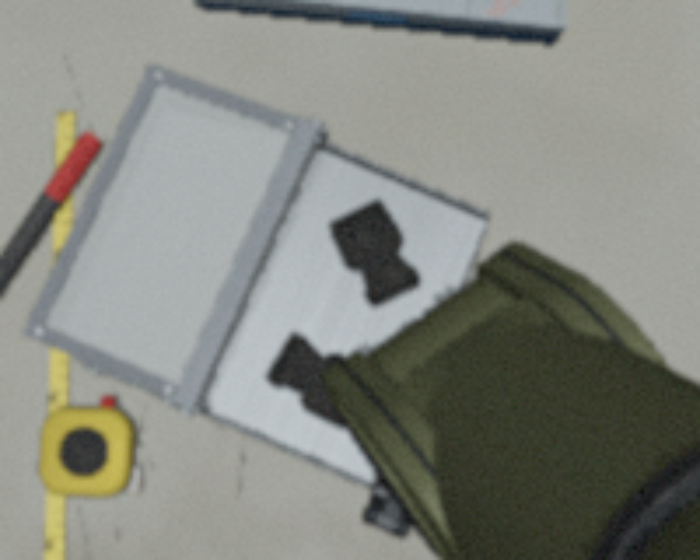

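View pics/s1.png

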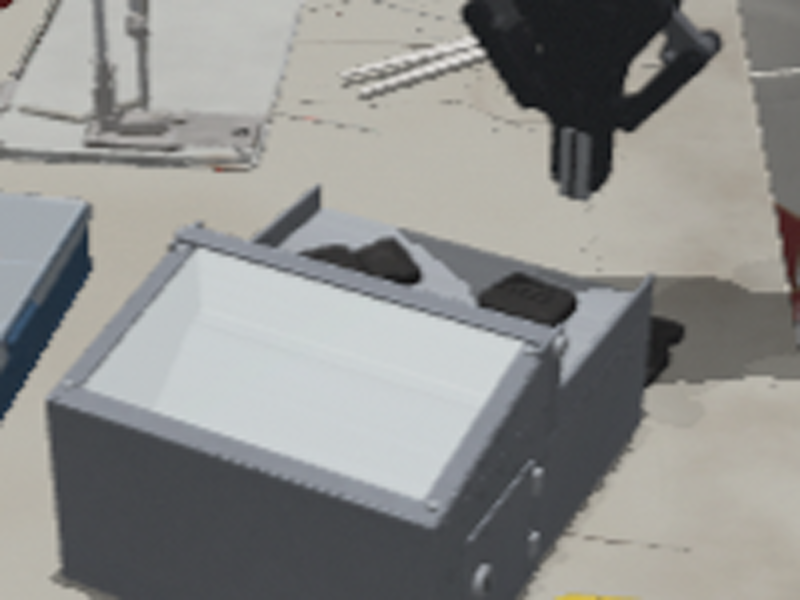

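```bash
python3 -m pendant '[2,2,14,0,0, 3,2,27,0,0, 3,2,37,0,0, 3,2,37,0,0, 3,2,37,0,0,3,2,37,0,0]'; python3 go.py -110,48,97 -60,48,97 -40,48,97 -20,48,97;python3 - <<'E'
from plant import get_image
import cv2
s=get_image("side")["frame"][:,:,::-1][140:290,190:390]
cv2.imwrite("pics/s2.png",cv2.resize(s,None,fx=4,fy=4,interpolation=cv2.INTER_CUBIC))
E
```

```text
time: 2.37
eef_pos: [453.1, 43.6, 101.3]
orientation: [-3.137, 0.001, 1.16]
wrist_force: [-0.0, -0.9, 0.0]
width: -0.004
t 2.3667 box now [-125.3   47.3] z 101.3 yaw [-3.137e+00  1.000e-03  1.160e+00] F [-0.  -0.9  0. ] w -0.004
-110,48,97 world [459.  58.  97.] shift [15.3 -0.6  4.3] spin 0.3
-60,48,97 world [479. 104.  97.] shift [65.3 -0.4  4.3] spin 0.3
-40,48,97 world [487. 122.  97.] shift [85.3 -0.3  4.2] spin 0.3
-20,48,97 world [495. 140.  97.] shift [ 1.053e+02 -1.000e-01  4.200e+00] spin 0.3
```

View pics/s2.png

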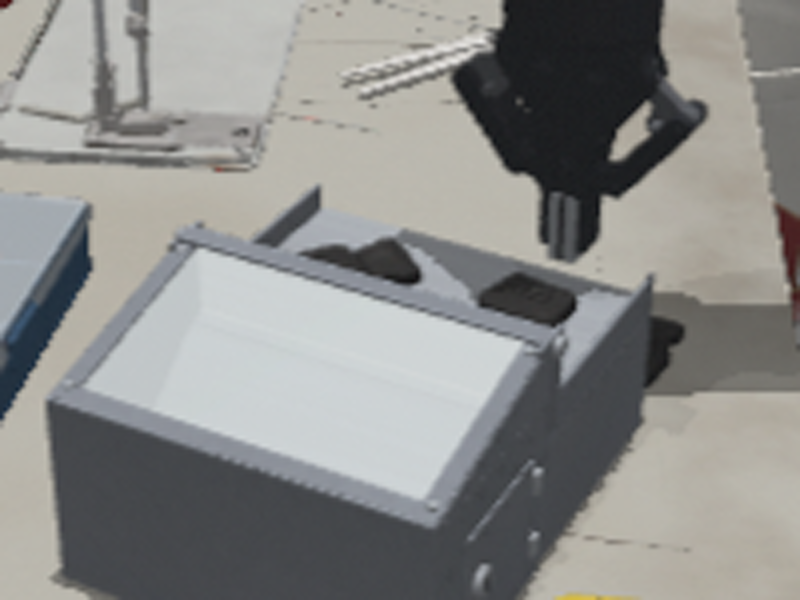

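```bash
python3 - <<'E'
from h import *
b=np.load("box.npy")
for x in(-114,-125,-136):print([((proj(SIDE,box2w([x,47.3,z],b))[0]-[190,140])*4).round(0).tolist() for z in(85,93,106)])
E
```

```text
[[558.0, 279.0], [559.0, 265.0], [560.0, 242.0]]
[[567.0, 269.0], [568.0, 255.0], [569.0, 233.0]]
[[576.0, 259.0], [577.0, 245.0], [578.0, 223.0]]
```

```bash
python3 -m pendant '[2,0,3,0,0, 5,0,5,0,0, 12,0,5,0,0, 20,0,5,0,0, 27,0,5,0,0, 35,0,5,0,0, 42,0,5,0,0, 50,0,5,0,0, 55,0,5,0,0, 55,0,5,0,0]'; python3 go.py -60,48,97 -40,48,97 -20,48,97;cat > pic.py <<'E'
import sys,cv2
from plant import get_image
n=sys.argv[1]
s=get_image("side")["frame"][:,:,::-1][160:310,190:370];t=get_image("top")["frame"][:,:,::-1][150:300,190:370]
cv2.imwrite(f"pics/{n}.png",cv2.resize(cv2.vconcat([s,t]),(720,1200),interpolation=cv2.INTER_CUBIC)[:600] if 0 else cv2.resize(cv2.hconcat([s,t]),(800,333),interpolation=cv2.INTER_CUBIC))
E
python3 pic.py p3
```

```text
time: 3.25
eef_pos: [475.9, 95.9, 96.4]
orientation: [-3.138, -0.001, 1.162]
wrist_force: [-0.6, -0.3, 0.1]
width: 0.002
t 3.25 box now [-68.3  47.5] z 96.4 yaw [-3.138e+00 -1.000e-03  1.162e+00] F [-0.6 -0.3  0.1] w 0.002
-60,48,97 world [479. 104.  97.] shift [ 8.3 -0.4 -0.6] spin 0.4
-40,48,97 world [487. 122.  97.] shift [28.3 -0.3 -0.6] spin 0.4
-20,48,97 world [495. 140.  97.] shift [48.3 -0.1 -0.6] spin 0.4
```

View pics/p3.png

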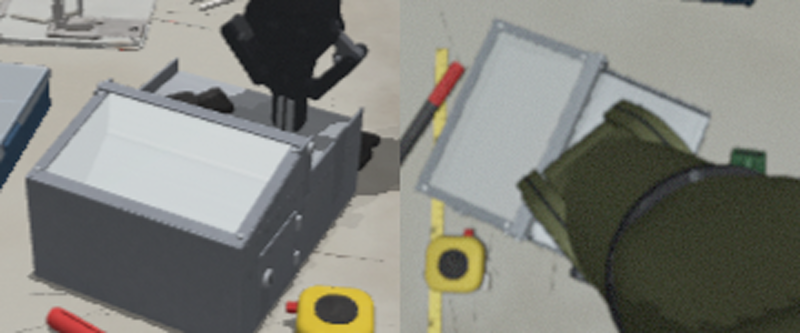

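```bash
python3 -m pendant '[6,0,0,0,0, 12,0,0,0,0, 18,0,0,0,0, 24,0,0,0,0, 30,0,0,0,0, 35,0,0,0,0, 40,0,0,0,0, 44,0,0,0,0, 44,0,0,0,0, 44,0,0,0,0]'; python3 go.py -20,48,97;
python3 pic.py p4
```

```text
time: 4.18
eef_pos: [492.6, 134.5, 96.2]
orientation: [-3.137, 0.001, 1.161]
wrist_force: [-0.5, 0.2, -0.0]
width: -0.001
t 4.1833 box now [-26.3  47.9] z 96.2 yaw [-3.137e+00  1.000e-03  1.161e+00] F [-0.5  0.2 -0. ] w -0.001
-20,48,97 world [495. 140.  97.] shift [ 6.3 -0.  -0.8] spin 0.3
```

View pics/p4.png

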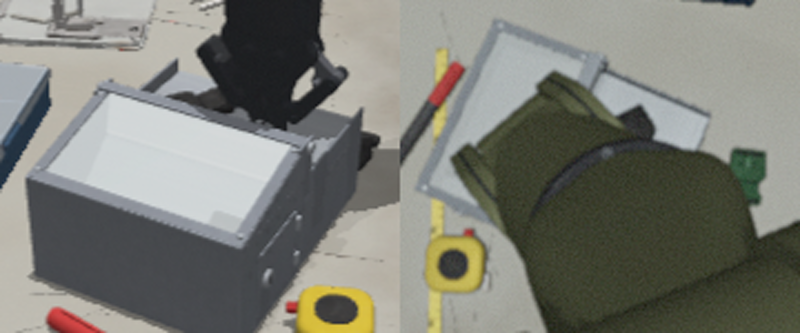

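```bash
cat > z.py <<'E'
import sys,cv2
from plant import get_image
n=sys.argv[1];c=sys.argv[2] if len(sys.argv)>2 else "side"
s=get_image(c)["frame"][:,:,::-1]
s=s[185:285,200:360] if c=="side" else s[150:270,195:345]
cv2.imwrite(f"pics/{n}.png",cv2.resize(s,None,fx=5,fy=5,interpolation=cv2.INTER_CUBIC))
E
python3 z.py z4
```

```text
(no output)
```

View pics/z4.png

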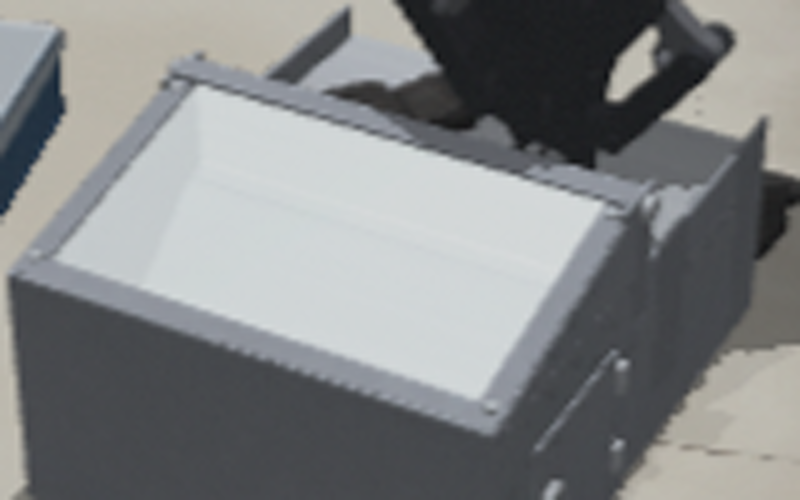

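```bash
python3 -m pendant '[-15,0,0,0,0, -35,0,0,0,0, -60,0,0,0,0, -90,0,-10,0,0, -110,0,-40,0,0, -130,0,-70,0,0, -165,0,-80,0,0, -200,0,-80,0,0, -230,0,-80,0,0, -235,0,-80,0,0]'; python3 go.py; python3 z.py z5;python3 z.py z5t top
```

```text
time: 5.17
eef_pos: [394.9, -87.2, 176.8]
orientation: [-3.135, 0.007, 1.151]
wrist_force: [0.8, 0.2, -0.1]
width: 0.001
t 5.1667 box now [-268.5   47.7] z 176.8 yaw [-3.135  0.007  1.151] F [ 0.8  0.2 -0.1] w 0.001
```

View pics/z5.png

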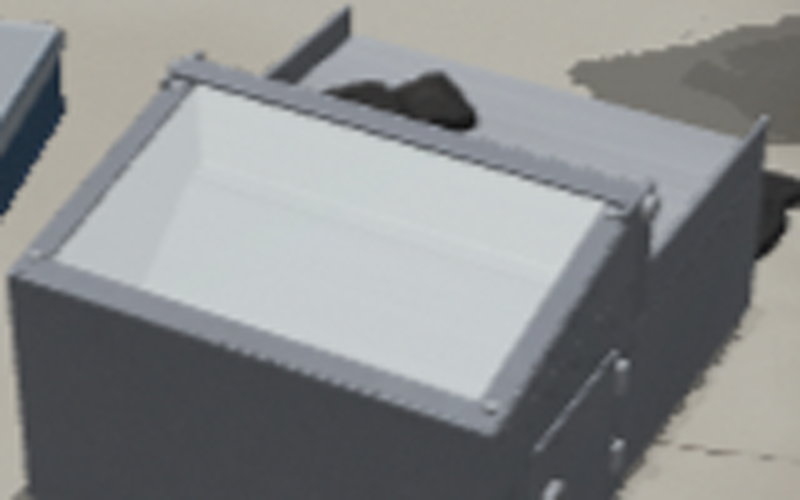

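View pics/z5t.png

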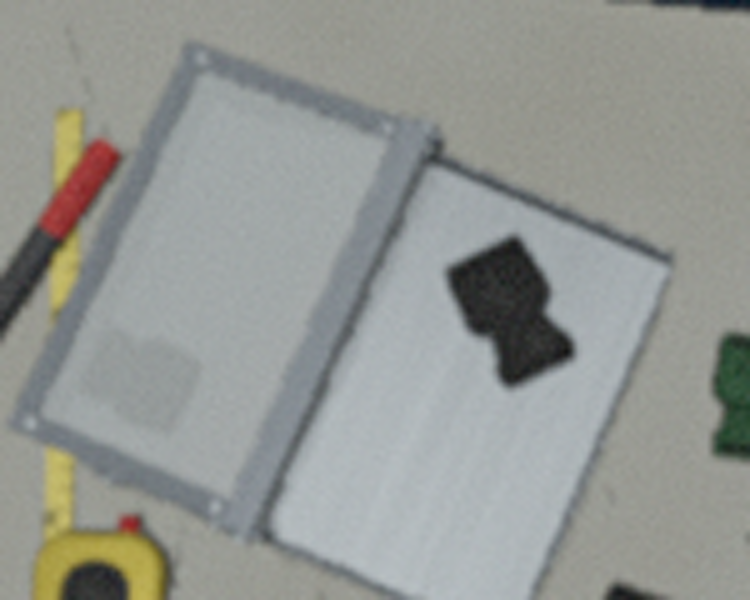

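```bash
python3 go.py -140,-48,177 -127,-48,101 -127,-48,96.5
```

```text
t 5.2667 box now [-263.8   46.5] z 176.7 yaw [-3.137e+00  3.000e-03  1.155e+00] F [1.  0.6 0.5] w 0.001
-140,-48,177 world [534.  -8. 177.] shift [123.8  94.6  -1.1] spin 0.0
-127,-48,101 world [540.   4. 101.] shift [137.   95.   74.9] spin 0.0
-127,-48,96.5 world [540.   4.  96.] shift [137.   95.   79.4] spin 0.0
```

```bash
python3 -m pendant '[15,12,0,0,0, 40,30,0,0,0, 68,50,0,0,0, 95,70,0,0,0, 120,88,0,0,0, 133,95,10,0,0, 135,95,30,0,0, 135,95,50,0,0, 135,95,62,0,0, 135,95,62,0,0]'; python3 go.py -127,-48,96.5; python3 z.py z6
```

```text
time: 6.1
eef_pos: [537.6, 3.9, 111.4]
orientation: [-3.133, 0.004, 1.158]
wrist_force: [-0.3, 0.1, -0.4]
width: 0.001
t 6.1 box now [-127.5  -46. ] z 111.4 yaw [-3.133  0.004  1.158] F [-0.3  0.1 -0.4] w 0.001
-127,-48,96.5 world [540.   4.  96.] shift [ 0.6  2.1 14.9] spin 0.2
```

View pics/z6.png

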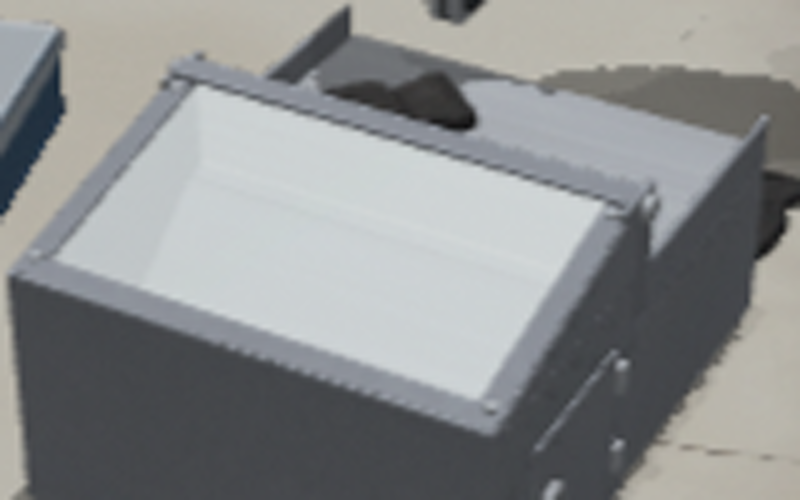

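Clear of the buckle, with the tip at (455,10). Next: lower and push.

```bash
python3 -m pendant '[0,2,7,0,0, 0,2,15,0,0, 0,2,15,0,0, 8,2,15,0,0, 15,2,15,0,0, 22,2,15,0,0, 29,2,15,0,0, 36,2,15,0,0, 42,2,15,0,0, 42,2,15,0,0]'; python3 go.py -20,-48,96.5; python3 z.py z7;python3 z.py z7t top
```

```text
time: 6.98
eef_pos: [557.7, 43.6, 97.8]
orientation: [-3.135, 0.001, 1.16]
wrist_force: [-0.1, 0.3, 0.7]
width: 0.002
t 6.9833 box now [-83.  -48.4] z 97.8 yaw [-3.135e+00  1.000e-03  1.160e+00] F [-0.1  0.3  0.7] w 0.002
-20,-48,96.5 world [583. 101.  96.] shift [63.  -0.1  1.2] spin 0.3
```

View pics/z7.png

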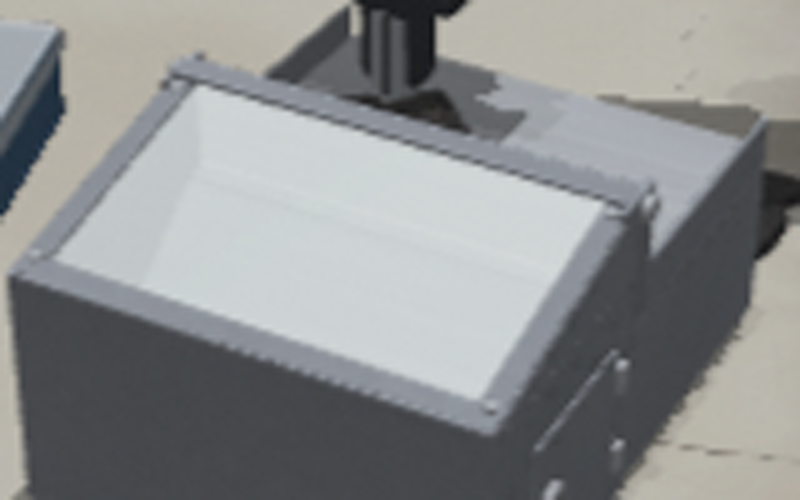

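View pics/z7t.png

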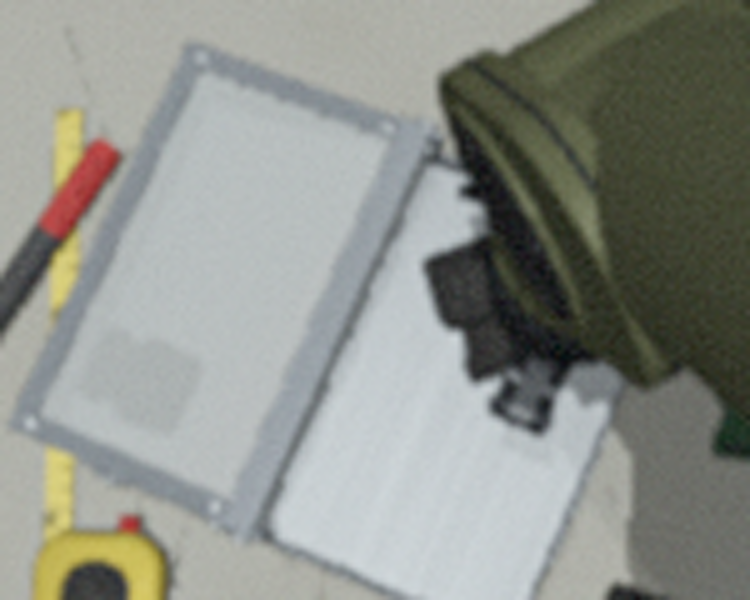

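```bash
python3 -m pendant '[6,0,1,0,0, 12,0,1,0,0, 18,0,1,0,0, 24,0,1,0,0, 30,0,1,0,0, 36,0,1,0,0, 42,0,1,0,0, 48,0,1,0,0, 52,0,1,0,0, 52,0,1,0,0]'; python3 go.py -20,-48,96.5; python3 z.py z8;python3 z.py z8t top
```

```text
time: 7.92
eef_pos: [578.2, 90.7, 96.5]
orientation: [-3.135, 0.002, 1.16]
wrist_force: [-0.3, 0.3, 0.4]
width: 0.0
t 7.9167 box now [-31.7 -48.1] z 96.5 yaw [-3.135e+00  2.000e-03  1.160e+00] F [-0.3  0.3  0.4] w 0.0
-20,-48,96.5 world [583. 101.  96.] shift [11.7 -0.  -0.1] spin 0.3
```

View pics/z8.png

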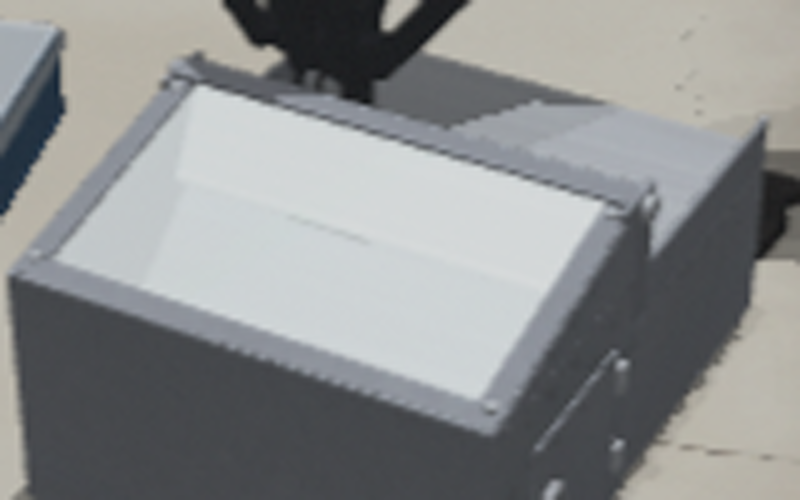

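View pics/z8t.png

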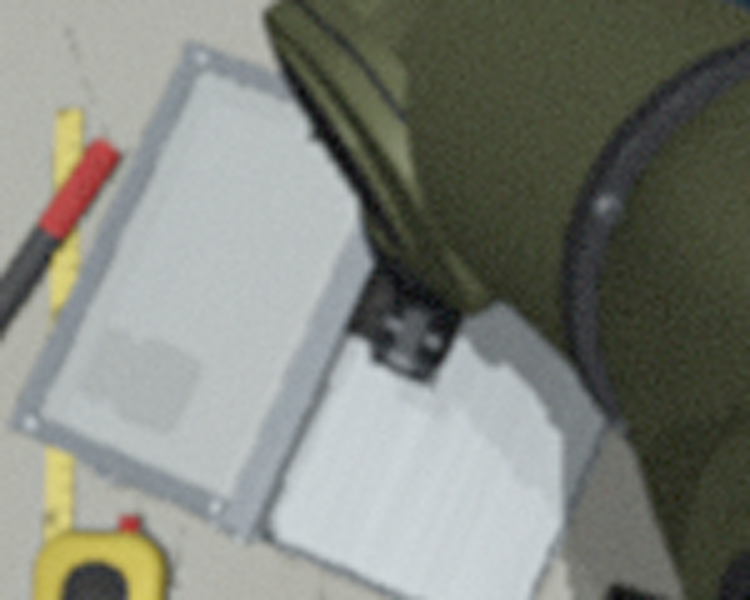

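```bash
python3 -m pendant '[3,0,0,0,0, 6,0,0,0,0, 9,0,0,0,0, 11,0,0,0,0, 12,0,0,0,0, 12,0,0,0,0]'; python3 go.py -20,-48,96.5; python3 z.py z9
```

```text
time: 8.52
eef_pos: [582.6, 100.6, 96.3]
orientation: [-3.134, 0.003, 1.159]
wrist_force: [0.8, 0.4, -0.5]
width: -0.002
t 8.5167 box now [-20.9 -48.1] z 96.3 yaw [-3.134e+00  3.000e-03  1.159e+00] F [ 0.8  0.4 -0.5] w -0.002
-20,-48,96.5 world [583. 101.  96.] shift [ 0.9 -0.1 -0.2] spin 0.2
```

View pics/z9.png

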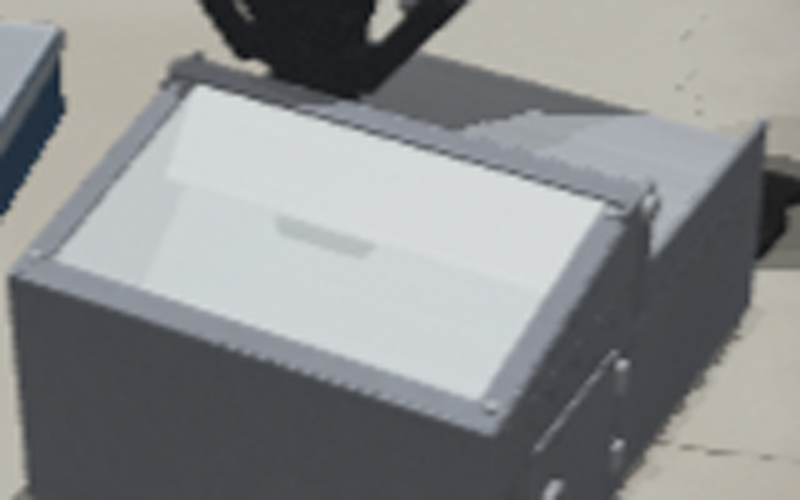

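```bash
python3 -m pendant '[1.5,0,0,0,0, 3,0,0,0,0, 4.5,0,0,0,0, 5,0,0,0,0, 5,0,0,0,0]'; python3 go.py -20,-48,96.5; python3 z.py z10
```

```text
time: 8.98
eef_pos: [584.6, 105.1, 96.3]
orientation: [-3.134, 0.004, 1.159]
wrist_force: [-0.1, 0.4, -0.1]
width: 0.0
t 8.9833 box now [-16.  -48.1] z 96.3 yaw [-3.134  0.004  1.159] F [-0.1  0.4 -0.1] w 0.0
-20,-48,96.5 world [583. 101.  96.] shift [-4.  -0.1 -0.2] spin 0.2
```

View pics/z10.png

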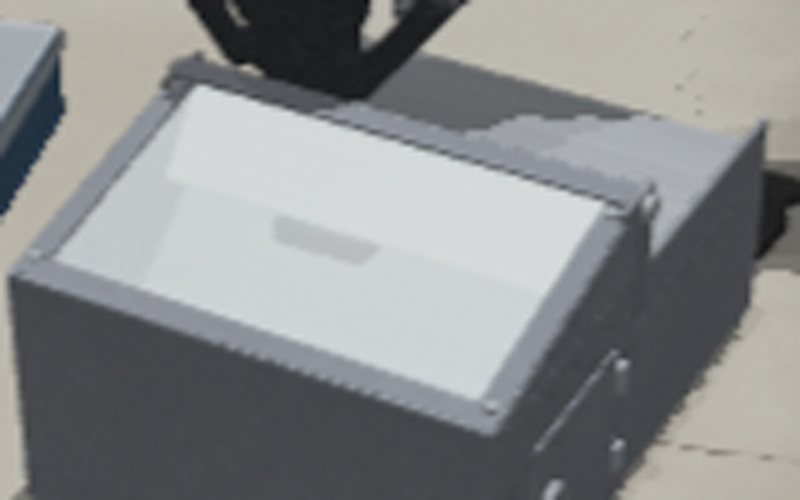

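```bash
python3 -m pendant '[1,0,0,0,0, 2,0,0,0,0, 3,0,0,0,0, 3,0,0,0,0]'; python3 -m pendant '[1,0,0,0,0, 2,0,0,0,0, 2,0,0,0,0]'; python3 go.py -20,-48,96.5; python3 z.py z11
```

```text
time: 9.37
eef_pos: [584.6, 105.2, 95.9]
orientation: [-3.133, 0.008, 1.157]
wrist_force: [-2.4, -3.9, 2.3]
width: -0.001
time: 9.62
eef_pos: [584.6, 105.0, 95.6]
orientation: [-3.132, 0.012, 1.156]
wrist_force: [-2.1, -5.0, 1.1]
width: -0.003
t 9.6167 box now [-16.  -48.1] z 95.6 yaw [-3.132  0.012  1.156] F [-2.1 -5.   1.1] w -0.003
-20,-48,96.5 world [583. 101.  96.] shift [-4.  -0.1 -0.8] spin 0.1
```

View pics/z11.png

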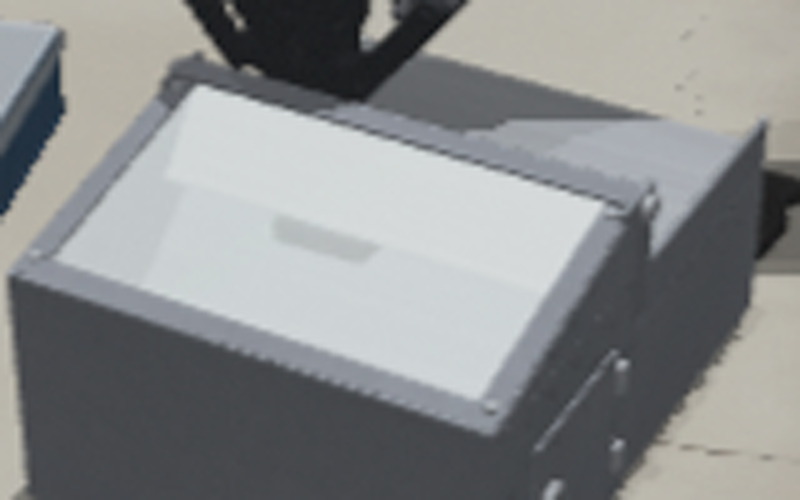

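```bash
python3 -m pendant '[-8,0,0,0,0, -20,0,0,0,0, -40,0,0,0,0, -65,0,-8,0,0, -90,0,-30,0,0, -115,0,-65,0,0, -150,0,-80,0,0, -190,0,-80,0,0, -225,0,-80,0,0, -235,0,-80,0,0]'; python3 go.py ; python3 z.py z12; python3 z.py z12t top
```

```text
time: 10.5
eef_pos: [487.3, -116.5, 178.7]
orientation: [-3.132, 0.017, 1.148]
wrist_force: [-1.3, -0.4, -0.9]
width: -0.0
t 10.5 box now [-257.9  -48.7] z 178.7 yaw [-3.132  0.017  1.148] F [-1.3 -0.4 -0.9] w -0.0
```

View pics/z12.png

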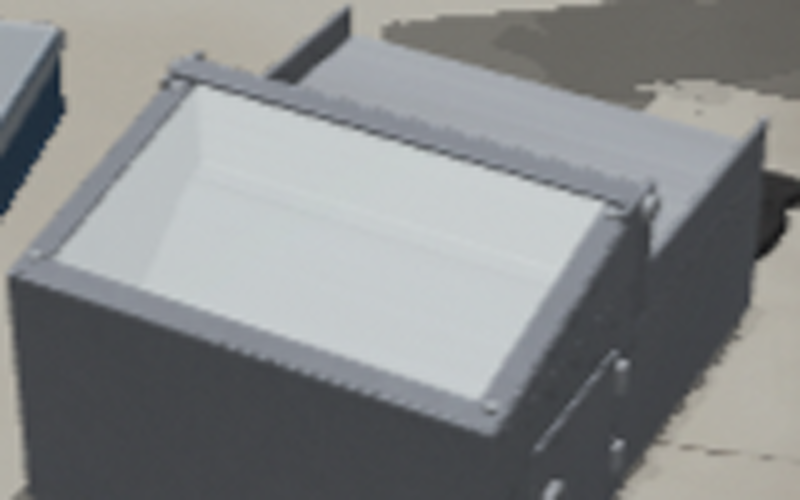

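View pics/z12t.png

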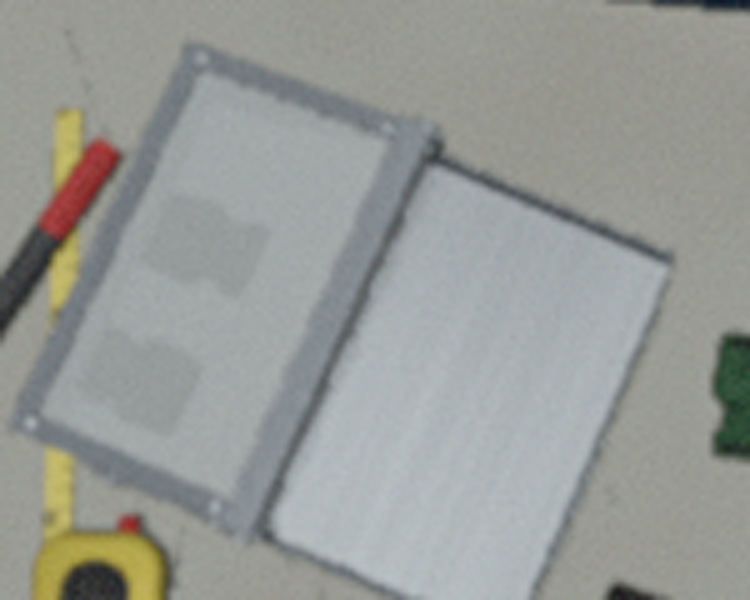

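```bash
python3 -m pendant '[0,0,-20,0,0, 0,0,-40,0,0, 0,0,-40,0,0, 0,0,-40,0,0,0,0,-40,0,0,0,0,-40,0,0,0,0,-40,0,0,0,0,-40,0,0,0,0,-40,0,0,0,0,-40,0,0]'; python3 z.py z13t top; python3 - <<'E'
from h import *
b=np.load("box.npy")
for n,u in(("R2",(205,245)),("R1",(140,382))):
  for z in(20,40,60):print(n,z,w2box(ray(TOP,(195+u[0]/5,150+u[1]/5),z),b).round(0))
E
python3 pic.py p13
```

```text
time: 11.43
eef_pos: [490.0, -112.3, 218.3]
orientation: [-3.132, 0.014, 1.151]
wrist_force: [-0.7, -0.6, 1.5]
width: -0.002
R2 20 [[ 85. -20.]]
R2 40 [[ 81. -18.]]
R2 60 [[ 78. -16.]]
R1 20 [[85. 53.]]
R1 40 [[82. 54.]]
R1 60 [[78. 55.]]
```

View pics/z13t.png

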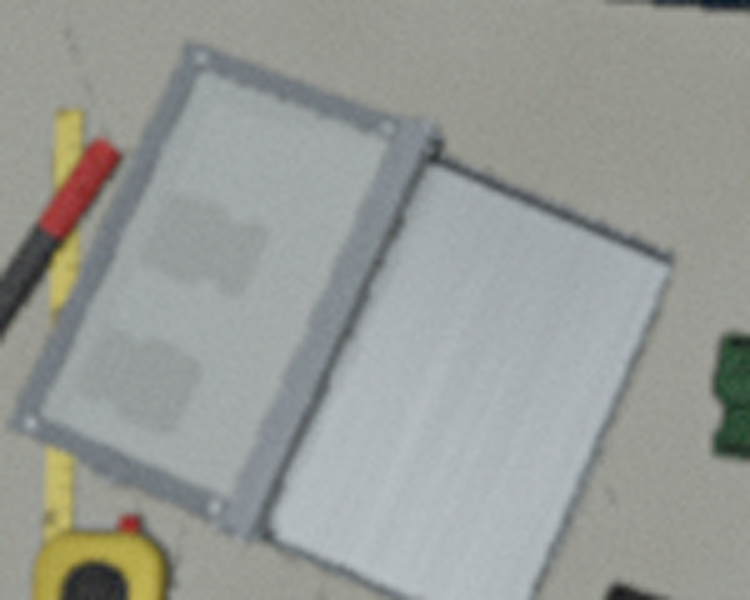

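View pics/p13.png

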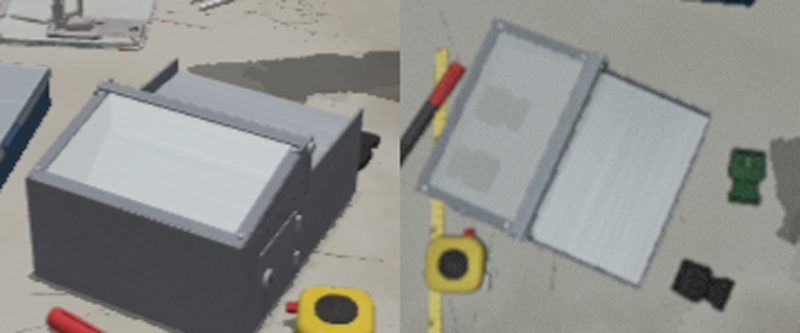

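Both buckles lie still in the bin. The shelf is empty, nothing raises the flap, and the objects round the box look unmoved.

```bash
python3 -c "
from plant import hand_in;print(hand_in())"
```

```text
the job is handed in; nothing more can be done
None
```

Both faulty buckles are in the bin, and I handed the job in at about 11.5 s. I pushed them in one at a time with the closed fingertips: reject_1 first, then, after drawing back, reject_2.

**Second push:** reject_2 turned broadside as I pushed it. The fingers then met the lip with about 5 N while the buckle was still resting at the sill. I drew back to try again, but by the next picture it had gone down on its own.

**Last checks:**
- **Buckles:** both show faintly through the hood, at about box (82, 54) and (82, -18) mm. They had not moved between pictures about 1 s apart.
- **Shelf and flap:** the shelf is empty. The flap itself is hidden from both cameras, so I judged it shut because nothing lies under it and the bin looks as it did before the pushes.
- **Objects to leave alone:** the good buckles, tape measure and marker look to be where they started. I compared them by eye and did not measure them again.
- **Robot:** the arm was clear of everything when I handed in.

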